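Lock the filter cartridge into the fume extractor

ROBOT

A 7-joint arm with a two-finger parallel gripper is mounted at the origin on a cart in front of the work surface, level with it; the furniture and walls round the work are solid. World frame = base frame: x ahead of the robot, y to its left, z up, the work surface at z = 0. Lengths are in m, angles in rad, forces in N, time in s.
With the tool pointing down it reaches from about 0.4 to 0.85 m from the base axis. Payload 4.5 kg.
Tool frame: the origin (TCP) lies midway between the tips of the shut fingers; the grasp point (between the pads) lies 19 mm behind it; z points along the fingers, y is the line along which they close (so a half turn about z gives the same grasp; the last joint's range is limited). The gripper opens to 88 mm and grips with 3 to 60 N. Pads are 18 mm wide; open, the fingers measure 123 mm over their backs; the gripper's body (75 mm by 187 mm) begins 45 mm behind the grasp point.
Start: joints at [1.346, 0.689, -0.195, 1.565, 0.157, 0.902, -0.215], TCP at [0.16, -0.604, 0.239] pointing down, gripper open.
Joint ranges: [-3.01, 3.01], [-0.46, 2.08], [-1.47, 1.51], [0.13, 2.56], [-1, 4.14], [0.04, 2.09], [-2.66, 2.66]. Speed limits (rad/s): [2.57, 2.57, 3.14, 3.14, 3.14, 3.14, 3.14].

INTERFACE

Orientations are given as a unit quaternion [x, y, z, w].
In Python, from plant import get_state, viewer, workorder gives the robot as it stands. The module is installed in compiled form; this text tells all that it offers.
- The arm moves only by the tool step_arm, never from a script. Its argument "motion" is a list of rows, each an object of numbers: "wx", "wy", "wz": the turn, a rotation vector about the tool's x, y, z each as a share of 180 degrees, from -1 to 1; "dx", "dy", "dz": the shift along the tool's x, y, z each as a share of 8 cm, from -1 to 1; "claw": the finger opening in mm, from 0 to 88.1. A call has 1 to 8 rows; each row is the pose to reach, as a shift and turn from the pose commanded when the call began, along the tool's axes at that moment, turning the shorter way round; what a row does not reach only later rows make up. A row lasts 1/10 s, in which the tool goes at most 50 mm and 8.59 degrees, less where a joint would pass 70% of its speed; a pose out of reach is approached as far as the arm can. A call with a number of a shift or a turn outside -1 to 1 is refused whole. A call with a gripper value outside its range is refused whole. The fingers move at their own pace and stop on an object; "force" is the grip in N (left out, the last holds). Time passes only in rows, so rows that repeat a pose let the fingers close. It gives the time, the measured TCP pose, the force, the opening and the grip force at its end, in the units of the state.
- get_state(): the state, without advancing time (a new reading comes with each control period).
- viewer.snapshot(name): name is "side" or "top" or "wrist"; returns (picture, depth): 480x640x3 uint8, red, green, blue; 480x640 float32, m along the optical axis (not along the pixel's ray), 0 where there is no reading.
- viewer.calibration(name): a dict with "vfov" (degrees; the focal length in pixels is half the picture's height over the tangent of half this angle, whatever the lens; pixels are square), "cx", "cy" (the principal point, pixels), "extrinsics" (4x4, takes a point from camera to world coordinates). Camera axes: x right, y down, z forward; pixel columns grow to the right and rows downward; lengths in m; the calibration is good to about 2 mm. A picture is of the moment at which its call begins: read the wrist's pose just before it. calibration takes no time and is no camera call; for the wrist camera it gives the pose at the moment of the call.
- workorder.finish_job(): hands the job in; it is judged then, once.
The state is a dict: "clock": time; "q": joint angles; "qd": joint speeds; "joint_torque": joint torques, N m; "tool_pos": TCP position; "eef_rot": TCP orientation; "contact_force": force on the tool from outside, world axes, zero at the start; "moment": the same for the moment, N m; "opening": opening from 0.0 (shut) to 1.0 (fully open); "finger_force": force on a finger pad.
Only numpy, scipy, OpenCV 4.12 (cv2) and the standard library are available. Lean on these libraries where they do the work, as an engineer would, in place of code of your own. Each camera call takes 0.05 s, during which the arm holds its last target. There are 200 camera calls.

TASK

Fit the grey filter cartridge to the fume extractor: lift it straight up into the black ring with its blue handle under the yellow mark, twist it clockwise (seen from above) to the green mark so that the interlock's roller lever clicks but is not pushed on towards its end stop, then let the lugs down into their pockets and let go. Keep the cartridge upright in the ring and leave the multimeter and the amber tape roll where they are.

Things in the scene. Friction and masses are not known exactly. Their poses are not given: they have to be found in the camera images.
- handle (a point): Grip point on the cartridge's blue handle, half-way up the bar: 125 mm from the cartridge's axis, 34 mm above its underside. The handle is a straight level bar 18 mm wide and 18 mm high that ends 160 mm from the axis. Axes are the cartridge's: -x points outward along the handle, z up.
- cartridge: Loose grey filter cartridge, about 160 g, upright on the table at the start; origin at the centre of its underside, handle towards -x. Body diameter 88 mm, 45 mm high; above it a bright neck, diameter 72 mm, to a total height of 74 mm. An orange striker tab 6 mm thick stands out on the +y side to 72 mm from the axis, 12 to 28 mm above the underside.
- lugs (a point): Point on the cartridge's axis level with the undersides of its three lugs, 66 mm above the cartridge's underside; axes as the cartridge's. The lugs are 12 mm wide, 6 mm high, reach 47 mm from the axis, and stand at the handle's direction (-x) and 120 degrees to either side. The neck's top is 8 mm above this point.
- ring (a point): Centre of the underside of the extractor's fixed black ring, 105 mm above the table; z up, -x points to the green (lock) mark. Outer diameter 115 mm, top 138 mm above the table. Entry: neck straight up (3 mm radial clearance) with the cartridge turned +45 degrees about z from the ring's axes, handle under the yellow mark, 8 degrees of play.
- extractor: The extractor, fixed; origin on the table below the ring's centre, axes as the ring's. Twist: lug undersides must be over 12 mm (sill) and under 19 mm (neck meets cap) above the ring's underside, best 15; turn 45 degrees clockwise from above to the ring's axes, then lower: pocket floor at 6 mm, 5 degrees of play. A duct and blower box, 225 mm high, stand on +x, from 78 mm off.
- roller (a point): Centre of the lever's white roller (diameter 10 mm, 20 mm tall), on the ring's +y side, 66 mm from its axis at rest. The grey switch and its steel bracket lie outside it, to 129 mm from the axis. The striker tab meets the roller after about 31 degrees of the twist and pushes it in the ring's +x direction. Held up, the cartridge could be turned some 20 degrees past the lock.
- lever (a joint): Angle of the switch lever in rad: 0 at rest; the switch clicks at 0.14; about 0.45 with the cartridge at the lock position; beyond 0.80 is overtravel, the end stop is at 1.0. A light spring (about 1 N at the roller) returns it.
- multimeter: Orange hand meter, 150 x 76 x 40 mm, lying on the table, loose; origin at the centre of its underside. Not to be moved.
- kapton_roll: Amber tape roll, diameter 62 mm, 19 mm high, lying flat on the table, loose; origin at the centre of its underside. Not to be moved.

How it is judged:
On the way, in this order (a step that is already met when the one before it is completed fails the run):
1. the cartridge's lugs are up inside the ring above the sills, near the entry direction, with the switch not yet clicked (z of lugs in the frame of ring above 0.009 m and horizontal distance between lugs and ring below 0.008 m and angle between the x axis of cartridge and the x axis of extractor, either way round above 0.35 rad and value of joint lever below 0.1 rad), for 0.1 s.
2. twisted until the interlock switch has clicked (value of joint lever above 0.14 rad), for 0.1 s.
At the end, for the whole second after the job is handed in: Released and at rest in the ring: upright within 0.1 rad, axis within 7 mm, frame within 0.17 rad of the ring's, lug undersides 3 to 9.5 mm above the ring's underside (down in the pockets), lever clicked (over 0.14 rad) but under 0.80 rad (value of joint lever between 0.14 and 0.8 rad and z of lugs in the frame of ring between 0.003 and 0.0095 m and horizontal distance between lugs and ring below 0.007 m and angle between the x axis of cartridge and the x axis of extractor, either way round below 0.17 rad and angle between cartridge's own z axis and vertical below 0.1 rad and linear speed of cartridge below 0.02 m/s); the robot touches nothing.
It fails at once if the interlock lever is pushed into overtravel (over 0.80 rad) (value of joint lever above 0.8 rad).
It fails at once if the cartridge is tilted over 0.35 rad while in the ring (angle between cartridge's own z axis and vertical above 0.35 rad and distance between lugs and ring below 0.03 m).
It fails at once if the multimeter is moved over 20 mm (distance of multimeter from where it was at the start of the episode above 0.02 m).
It fails at once if the tape roll is moved over 20 mm (distance of kapton_roll from where it was at the start of the episode above 0.02 m).
It also fails if it takes over 54 s, if anything falls off the work surface, if the arm or the gripper's body presses on something with over 40 N, if the wrist force passes 120 N, or if a joint passes its speed limit or range.

## Working session

There is one attempt and no reset: what is moved stays moved. The work goes in short steps, Python scripts to look and compute and a tool call to move; the robot and the scene stay as the last step left them, time stands still between calls to the robot, and variables do not carry over. Pictures are saved under pics/ and viewed, at most 10 in all, crops included, and the job is handed in when it is done.

Besides the shell and the picture viewer there is one more tool, called after "Request:" in YAML: its name, and indented under it one key for each argument. step_arm: Moves the arm, as the interface text tells. Shift numbers are shares of 8 cm and turn numbers shares of 180 degrees, none past 1 either way. Its arguments: {"type":"object","properties":{"motion":{"type":"array","items":{"type":"object","properties":{"wx":{"type":"number","minimum":-1,"maximum":1},"wy":{"type":"number","minimum":-1,"maximum":1},"wz":{"type":"number","minimum":-1,"maximum":1},"dx":{"type":"number","minimum":-1,"maximum":1},"dy":{"type":"number","minimum":-1,"maximum":1},"dz":{"type":"number","minimum":-1,"maximum":1},"claw":{"type":"number"}}}},"force":{"type":"number"}},"required":["motion"]}

```bash
mkdir -p pics
cat > h.py <<'E'
import numpy as np, cv2
from plant import get_state, viewer, workorder
from scipy.spatial.transform import Rotation as R
def snap(n,f):
    c=viewer.calibration(n); p,d=viewer.snapshot(n)
    cv2.imwrite(f'pics/{f}.png',p[:,:,::-1]); np.savez(f'{f}.npz',p=p,d=d,E=c['extrinsics'],k=[c['vfov'],c['cx'],c['cy']])
def load(f): return np.load(f+'.npz')
def cloud(f):
    z=load(f);d=z['d'];v,cx,cy=z['k'];fl=240/np.tan(np.radians(v/2))
    vv,uu=np.mgrid[:480,:640]
    P=np.stack([(uu-cx)/fl*d,(vv-cy)/fl*d,d],-1)
    W=P@z['E'][:3,:3].T+z['E'][:3,3]; W[d==0]=np.nan
    return W,z['p']
E
python3 - <<'E'
from h import *
for n in('top','side'):
    snap(n,n+'0'); print(n,viewer.calibration(n))
s=get_state(); print(s)
a=[cv2.imread(f'pics/{n}0.png') for n in('top','side')]
E
```

```text
top {'vfov': 51.31944570685799, 'cx': 323.533092739867, 'cy': 242.00537397201896, 'extrinsics': array([[-0.01166052, -0.99859244,  0.05174145,  0.47887201],
       [-0.99991248,  0.01132123, -0.00684583, -0.07567521],
       [ 0.00625042, -0.05181675, -0.99863705,  1.13578744],
       [ 0.        ,  0.        ,  0.        ,  1.        ]])}
side {'vfov': 56.0764416131066, 'cx': 308.13148104198837, 'cy': 249.3300138679585, 'extrinsics': array([[-0.99945554,  0.00903375, -0.03173353,  0.55498577],
       [ 0.03061298,  0.61265777, -0.78975522,  0.66461499],
       [ 0.01230735, -0.79029669, -0.61260075,  0.65588701],
       [ 0.        ,  0.        ,  0.        ,  1.        ]])}
{'clock': 0.1, 'q': array([ 1.34582712,  0.68987554, -0.19452225,  1.56617867,  0.15731077,
        0.90251488, -0.21510819]), 'qd': array([-0.00043195, -0.00130612,  0.00052311, -0.00200865, -0.00156841,
       -0.00141597,  0.00027219]), 'joint_torque': array([-3.32703494e-03, -5.28506148e+01, -1.27169397e+00, -1.53838152e+01,
       -5.26340038e-02,  1.97085916e-03,  3.56701514e-05]), 'tool_pos': array([ 0.15975089, -0.60368208,  0.23802198]), 'eef_rot': array([ 9.91636723e-01,  1.29058056e-01, -1.63855264e-04, -7.75283201e-04]), 'contact_force': array([-0.0056253,  0.5823507,  0.988521 ]), 'moment': array([0.0631752 , 0.02089619, 0.00049578]), 'finger_force': 0.0, 'opening': 0.9995928454533}
```

View pics/top0.png

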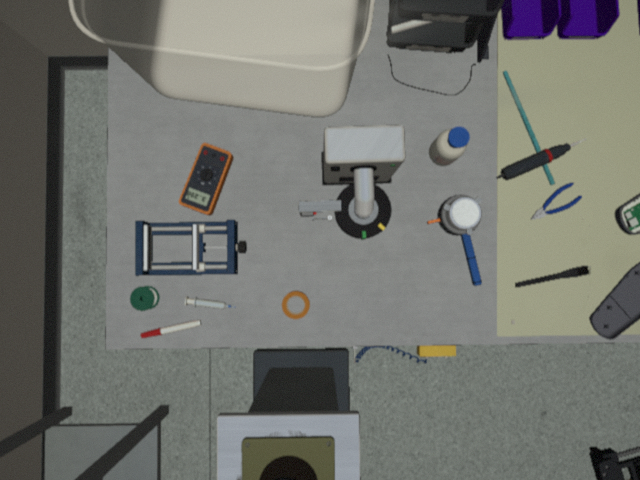

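View pics/side0.png

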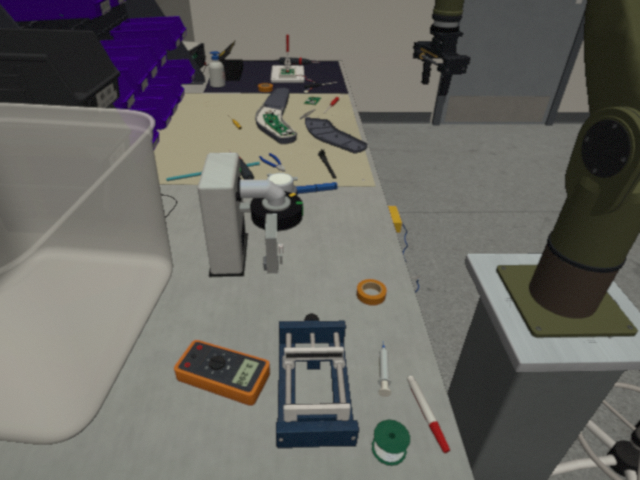

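The top view has the ring at (363,210), with green at (364,234) and yellow at (382,227). The cartridge neck is at (461,214) and its handle runs from (466,236) to (477,283). The tape is at (296,305), the meter at (207,180).

Run:
```python
from h import *
W,p=cloud('top0'); 
hsv=cv2.cvtColor(p,cv2.COLOR_RGB2HSV).astype(int); H,S,V=[hsv[...,i] for i in range(3)]
vv,uu=np.mgrid[:480,:640]
def box(a,b,c,d): return (uu>=a)&(uu<=b)&(vv>=c)&(vv<=d)
def circ(m,n):
    q=W[m]; q=q[~np.isnan(q[:,0])]
    xy=q[:,:2].astype(np.float32); c,r=cv2.minEnclosingCircle(xy); print(n,len(q),'c',c,'r',r,'mean',q.mean(0),'med z',np.median(q[:,2]))
Z=W[...,2]
circ(box(435,490,190,240)&(Z>.068)&(Z<.08),'neck top')
circ(box(435,490,190,245)&(Z>.035)&(Z<.055),'body top')
circ(box(325,395,178,245)&(Z>.128)&(Z<.146),'ring top')
hb=box(455,490,230,290)&(H>95)&(H<125)&(S>100)
q=W[hb];q=q[(q[:,2]>.03)];print('handle',len(q),q.mean(0)); c=q[:,:2]-q[:,:2].mean(0);u,s,v=np.linalg.svd(c,full_matrices=False);print(v[0],np.degrees(np.arctan2(v[0][1],v[0][0])),(c@v[0]).min(),(c@v[0]).max())
for n,m in(('green',box(350,378,225,245)&(H>40)&(H<80)&(S>100)),('yellow',box(370,395,215,240)&(H>20)&(H<35)&(S>120)),('tab',box(422,442,212,228)&(S>100)&(H<20))):
    print(n,m.sum(),np.nanmean(W[m],0))
b=box(315,412,118,160)&(Z>.2)
print('box',W[b].min(0),W[b].max(0)); r=cv2.minAreaRect(W[b][:,:2].astype(np.float32));print(r)
```

```text
neck top 936 c (0.5931456685066223, -0.38644862174987793) r 0.04728272184729576 mean [ 0.59218836 -0.38508757  0.07334925] med z 0.07339548329582357
body top 416 c (0.5801113843917847, -0.3910139799118042) r 0.05796092748641968 mean [ 0.57493383 -0.37371744  0.04338359] med z 0.043099012871888887
ring top 1966 c (0.5973374247550964, -0.151910662651062) r 0.06744284182786942 mean [ 0.58694364 -0.15710842  0.13847914] med z 0.1381681336980456
handle 404 [ 0.49436621 -0.40640637  0.04160707]
[-0.97585173 -0.21843398] -167.38293021860645 -0.057080404297119684 0.05679685994679696
green 33 [ 0.54536444 -0.16325509  0.13862314]
yellow 37 [ 0.56110252 -0.19789321  0.13824263]
tab 41 [ 0.5818709  -0.33210635  0.02326611]
box [ 0.6757141  -0.23427678  0.20374927] [ 0.74353822 -0.08485949  0.22960707]
((0.708514928817749, -0.15955185890197754), (0.06755145639181137, 0.14988715946674347), 1.0807111263275146)
```

Request:
step_arm:
  motion:
    - {"dx": 0.5, "dy": -0.15, "claw": 60}
    - {"dx": 1, "dy": -0.3}
    - {"dx": 1, "dy": -0.3}

```text
$.motion[0]: bad value
```

Request:
step_arm:
  motion:
    - {"dx": 0.5, "dy": -0.15}
    - {"dx": 1, "dy": -0.3}
    - {"dx": 1, "dy": -0.3}

```text
$.motion[0]: bad value
```

Request:
step_arm:
  motion:
    - {"dx": 0.5, "dy": -0.15}
    - {"dx": 1, "dy": -0.3}
    - {"dx": 1, "dy": -0.3, "wz": 0.012}
    - {"dx": 1, "dy": -0.3, "wz": 0.012}

```text
$.motion[0]: bad value
```

```bash
cat >> h.py <<'E'
def go(target,yaw):
    s=get_state(); Rm=R.from_quat(s['eef_rot']); t=Rm.as_matrix()
    d=t.T@(np.array(target)-s['tool_pos'])/.08
    Rt=R.from_euler('z',yaw,degrees=True)*R.from_euler('x',180,degrees=True)
    w=(Rm.inv()*Rt).as_rotvec()/np.pi
    print('clk',s['clock'],'pos',s['tool_pos'].round(4),'yaw',np.degrees(np.arctan2(t[1,0],t[0,0])).round(2),'d',d.round(3),'w',w.round(4),'F',s['contact_force'].round(2),'open',round(s['opening']*88.1,1),'fing',round(s['finger_force'],1))
E
cat > fit.py <<'E'
from h import *
from scipy.optimize import least_squares
def fit(f,bx,zlo,zhi,zp,r,c0,extra=None):
    z=load(f);W,p=cloud(f);vv,uu=np.mgrid[:480,:640]
    m=(uu>=bx[0])&(uu<=bx[1])&(vv>=bx[2])&(vv<=bx[3])&(W[...,2]>zlo)&(W[...,2]<zhi)
    cs,_=cv2.findContours(m.astype(np.uint8),cv2.RETR_EXTERNAL,cv2.CHAIN_APPROX_NONE)
    q=np.concatenate(cs)[:,0,:].astype(float)
    v,cx,cy=z['k'];fl=240/np.tan(np.radians(v/2))
    D=np.c_[(q[:,0]-cx)/fl,(q[:,1]-cy)/fl,np.ones(len(q))]@z['E'][:3,:3].T
    o=z['E'][:3,3]; P=(o+D*((zp-o[2])/D[:,2])[:,None])[:,:2]
    P=P[abs(np.hypot(*(P-c0).T)-r)<.008]
    s=least_squares(lambda x:np.hypot(P[:,0]-x[0],P[:,1]-x[1])-x[2],[*c0,r],loss='soft_l1',f_scale=.001)
    print(f,'center',s.x[:2].round(4),'r',s.x[2].round(4),'n',len(P)); return s.x
E
python3 - <<'E'
from fit import *
fit('top0',(325,400,175,245),.13,.146,.138,.0575,(.597,-.162))
fit('top0',(435,490,190,240),.068,.08,.074,.036,(.593,-.385))
go([.471,-.412,.12],12.6)
E
```

```text
top0 center [ 0.594  -0.1614] r 0.0564 n 139
top0 center [ 0.5922 -0.385 ] r 0.035 n 106
clk 0.1 pos [ 0.1598 -0.6037  0.238 ] yaw 14.83 d [ 4.374 -1.318  1.477] w [-0.0005  0.      0.0124] F [-0.01  0.58  0.99] open 88.1 fing 0.0
```

Request:
step_arm:
  motion:
    - {"dx": 0.5, "dy": -0.15, "dz": 0, "wx": 0, "wy": 0, "wz": 0, "claw": 60}
    - {"dx": 1, "dy": -0.3, "dz": 0, "wx": 0, "wy": 0, "wz": 0, "claw": 60}
    - {"dx": 1, "dy": -0.3, "dz": 0, "wx": 0, "wy": 0, "wz": 0, "claw": 60}

```text
clock: 0.4
tool_pos: [0.2388, -0.556, 0.2385]
eef_rot: [0.991, 0.134, 0.003, -0.002]
contact_force: [0.9, -0.3, 0.1]
opening: 0.749
finger_force: 0.0
```

Request:
step_arm:
  motion:
    - {"dx": 0.5, "dy": -0.15, "dz": 0, "wx": 0, "wy": 0, "wz": 0, "claw": 60}
    - {"dx": 1, "dy": -0.3, "dz": 0, "wx": 0, "wy": 0, "wz": 0, "claw": 60}

```text
clock: 0.6
tool_pos: [0.3017, -0.517, 0.2384]
eef_rot: [0.992, 0.127, -0.001, -0.0]
contact_force: [-0.1, 0.5, 0.5]
opening: 0.681
finger_force: 0.0
```

Request:
step_arm:
  motion:
    - {"dx": 0.5, "dy": -0.15, "dz": 0, "wx": 0, "wy": 0, "wz": 0, "claw": 60}
    - {"dx": 1, "dy": -0.3, "dz": 0, "wx": 0, "wy": 0, "wz": 0, "claw": 60}

```text
clock: 0.8
tool_pos: [0.3743, -0.4723, 0.2384]
eef_rot: [0.992, 0.129, -0.0, -0.0]
contact_force: [0.5, -0.7, 0.3]
opening: 0.68
finger_force: 0.0
```

Request:
step_arm:
  motion:
    - {"dx": 0.5, "dy": -0.15, "dz": 0.5, "wx": 0, "wy": 0, "wz": 0.012, "claw": 60}
    - {"dx": 1, "dy": -0.3, "dz": 1, "wx": 0, "wy": 0, "wz": 0.012, "claw": 60}
    - {"dx": 1, "dy": -0.3, "dz": 1, "wx": 0, "wy": 0, "wz": 0.012, "claw": 60}
    - {"dx": 1, "dy": -0.3, "dz": 1, "wx": 0, "wy": 0, "wz": 0.012, "claw": 60}
    - {"dx": 1, "dy": -0.3, "dz": 1, "wx": 0, "wy": 0, "wz": 0.012, "claw": 60}

```text
clock: 1.3
tool_pos: [0.4433, -0.4314, 0.1594]
eef_rot: [0.994, 0.109, -0.001, 0.001]
contact_force: [-1.0, -0.3, 0.5]
opening: 0.682
finger_force: 0.0
```

Run:
```python
from h import *
go([.471,-.412,.12],12.6); snap('wrist','w1')
W,p=cloud('w1'); hsv=cv2.cvtColor(p,cv2.COLOR_RGB2HSV).astype(int);H,S,V=[hsv[...,i] for i in range(3)]
m=(H>95)&(H<125)&(S>100)&(W[...,2]>.038)&(W[...,2]<.05)&(abs(W[...,1]+.41)<.08)
q=W[m]
if len(q):
    print(cv2.minAreaRect(q[:,:2].astype(np.float32)),q.mean(0),len(q))
```

```text
clk 1.3 pos [ 0.4433 -0.4314  0.1594] yaw 12.56 d [ 0.392 -0.162  0.491] w [ 0.0005  0.0004 -0.0002] F [-0.97 -0.27  0.48] open 60.1 fing 0.0
((0.4931316375732422, -0.40970125794410706), (0.11450602859258652, 0.017111901193857193), 13.029391288757324) [ 0.49786637 -0.40847556  0.0425162 ] 3148
```

View pics/w1.png

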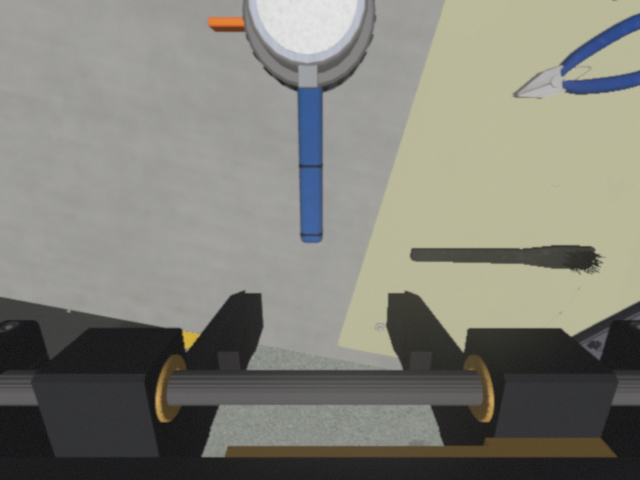

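The wrist view shows the handle squarely between the fingers, from (311,85) to (312,240). I'll lower over it now.

Request:
step_arm:
  motion:
    - {"dx": 0.39, "dy": -0.13, "dz": 0.4, "wx": 0, "wy": 0, "wz": -0.0025, "claw": 60}
    - {"dx": 0.39, "dy": -0.13, "dz": 0.8, "wx": 0, "wy": 0, "wz": -0.0025, "claw": 60}
    - {"dx": 0.39, "dy": -0.13, "dz": 1, "wx": 0, "wy": 0, "wz": -0.0025, "claw": 60}

```text
clock: 1.65
tool_pos: [0.4714, -0.4135, 0.078]
eef_rot: [0.994, 0.114, -0.001, 0.0]
contact_force: [-0.7, -1.0, -0.3]
opening: 0.676
finger_force: 0.0
```

Request:
step_arm:
  motion:
    - {"dx": 0, "dy": 0, "dz": 0.3, "wx": 0, "wy": 0, "wz": 0, "claw": 50}
    - {"dx": 0, "dy": 0, "dz": 0.6, "wx": 0, "wy": 0, "wz": 0, "claw": 40}
    - {"dx": 0, "dy": 0, "dz": 0.8, "wx": 0, "wy": 0, "wz": 0, "claw": 40}
    - {"dx": 0, "dy": 0, "dz": 0.8, "wx": 0, "wy": 0, "wz": 0, "claw": 40}
    - {"dx": 0, "dy": 0, "dz": 0.8, "wx": 0, "wy": 0, "wz": 0, "claw": 40}

```text
clock: 2.15
tool_pos: [0.4726, -0.4138, 0.0156]
eef_rot: [0.994, 0.114, 0.0, 0.001]
contact_force: [-0.4, 0.3, 0.4]
opening: 0.453
finger_force: 0.0
```

Run:
```python
from h import *
go([.4714,-.4145,.015],13)
```

```text
clk 2.15 pos [ 0.4726 -0.4138  0.0156] yaw 13.05 d [-0.017  0.005  0.008] w [ 0.0004 -0.0001  0.0003] F [-0.41  0.3   0.35] open 39.9 fing 0.0
```

Close with a firm grip, then raise a little.

Request:
step_arm:
  motion:
    - {"dx": 0, "dy": 0, "dz": 0, "wx": 0, "wy": 0, "wz": 0, "claw": 20}
    - {"dx": 0, "dy": 0, "dz": 0, "wx": 0, "wy": 0, "wz": 0, "claw": 12}
    - {"dx": 0, "dy": 0, "dz": 0, "wx": 0, "wy": 0, "wz": 0, "claw": 5}
    - {"dx": 0, "dy": 0, "dz": 0, "wx": 0, "wy": 0, "wz": 0, "claw": 5}
    - {"dx": 0, "dy": 0, "dz": 0, "wx": 0, "wy": 0, "wz": 0, "claw": 5}
    - {"dx": 0, "dy": 0, "dz": 0, "wx": 0, "wy": 0, "wz": 0, "claw": 5}
  force: 55

```text
clock: 2.75
tool_pos: [0.4732, -0.4129, 0.0151]
eef_rot: [0.993, 0.114, 0.0, 0.0]
contact_force: [-0.0, -1.1, 1.5]
opening: 0.198
finger_force: 54.9
```

Request:
step_arm:
  motion:
    - {"dx": 0, "dy": 0, "dz": -0.06, "wx": 0, "wy": 0, "wz": 0, "claw": 5}
    - {"dx": 0, "dy": 0, "dz": -0.13, "wx": 0, "wy": 0, "wz": 0, "claw": 5}
    - {"dx": 0, "dy": 0, "dz": -0.13, "wx": 0, "wy": 0, "wz": 0, "claw": 5}
    - {"dx": 0, "dy": 0, "dz": -0.13, "wx": 0, "wy": 0, "wz": 0, "claw": 5}

```text
clock: 3.15
tool_pos: [0.4727, -0.4124, 0.0252]
eef_rot: [0.993, 0.114, -0.0, -0.0]
contact_force: [-0.5, -0.4, -1.4]
opening: 0.197
finger_force: 54.9
```

Run:
```python
from fit import *
go([.5,-.25,.026],46)
snap('top','top1'); snap('side','side1')
W,p=cloud('top1'); Z=W[...,2]; vv,uu=np.mgrid[:480,:640]
m=(uu>440)&(uu<485)&(vv>193)&(vv<236)&(Z>.07)&(Z<.1)
q=W[m]; A=np.c_[q[:,:2]-q[:,:2].mean(0),np.ones(len(q))]; print('neck plane',np.linalg.lstsq(A,q[:,2],rcond=None)[0],len(q))
fit('top1',(435,490,190,240),.072,.095,.083,.036,(.593,-.386))
```

```text
clk 3.15 pos [ 0.4727 -0.4124  0.0252] yaw 13.13 d [ 0.793 -1.899 -0.01 ] w [-1.000e-04  1.000e-04 -1.826e-01] F [-0.52 -0.37 -1.4 ] open 17.3 fing 54.9
neck plane [-0.00787415 -0.01509267  0.08024704] 991
top1 center [ 0.5916 -0.3825] r 0.0353 n 105
```

Request:
step_arm:
  motion:
    - {"dx": 0.1, "dy": -0.15, "dz": 0, "wx": 0, "wy": 0, "wz": -0.03, "claw": 5}
    - {"dx": 0.2, "dy": -0.35, "dz": 0, "wx": 0, "wy": 0, "wz": -0.07, "claw": 5}
    - {"dx": 0.3, "dy": -0.55, "dz": 0, "wx": 0, "wy": 0, "wz": -0.11, "claw": 5}
    - {"dx": 0.4, "dy": -0.75, "dz": 0, "wx": 0, "wy": 0, "wz": -0.15, "claw": 5}
    - {"dx": 0.45, "dy": -0.9, "dz": 0, "wx": 0, "wy": 0, "wz": -0.175, "claw": 5}
    - {"dx": 0.45, "dy": -0.95, "dz": 0, "wx": 0, "wy": 0, "wz": -0.184, "claw": 5}
    - {"dx": 0.45, "dy": -0.95, "dz": 0, "wx": 0, "wy": 0, "wz": -0.184, "claw": 5}

```text
clock: 3.95
tool_pos: [0.4904, -0.33, 0.025]
eef_rot: [0.92, 0.393, -0.0, -0.0]
contact_force: [-0.3, -0.5, -1.2]
opening: 0.192
finger_force: 54.9
```

Run:
```python
from fit import *
go([.5096,-.2519,.0252],46.2)
snap('wrist','w2')
```

```text
clk 3.95 pos [ 0.4904 -0.33    0.025 ] yaw 46.23 d [ 0.871 -0.502 -0.002] w [-0.0002  0.0001  0.0002] F [-0.32 -0.48 -1.2 ] open 16.9 fing 54.9
```

View pics/w2.png

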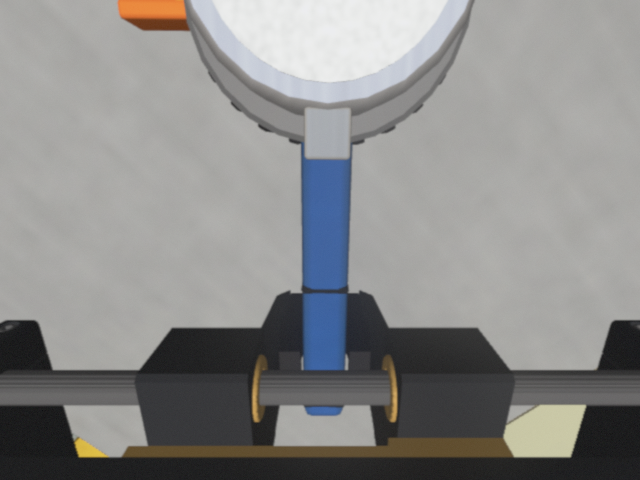

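The wrist view shows the handle held straight, with the neck's near rim at (330,100). Next I measure the neck in the wrist frame and move under the ring.

Run:
```python
from fit import *
s=get_state(); T=R.from_quat(s['eef_rot']).as_matrix()
c=np.array(s['tool_pos'][:2])+.124*np.array([np.cos(np.radians(46.2)),np.sin(np.radians(46.2))])
W,p=cloud('w2'); Z=W[...,2]
q=W[:75,240:430].reshape(-1,3);q=q[~np.isnan(q[:,0])]; zt=np.median(q[:,2]); A=np.c_[q[:,:2]-q[:,:2].mean(0),np.ones(len(q))]; print('zt',zt,np.linalg.lstsq(A,q[:,2],rcond=None)[0])
x=fit('w2',(2,637,2,110),zt-.004,zt+.006,zt,.036,c)
e=x[:2]-s['tool_pos'][:2]; print('offset tool',T[:2,0]@e,T[:2,1]@e)
```

```text
zt 0.08174812177230475 [-0.00417598  0.01092897  0.08171155]
w2 center [ 0.5735 -0.2448] r 0.0329 n 544
offset tool 0.11982385332318561 0.00016913820320985096
```

Request:
step_arm:
  motion:
    - {"dx": 0.2, "dy": -0.12, "dz": 0, "wx": 0, "wy": 0.005, "wz": 0, "claw": 5}
    - {"dx": 0.45, "dy": -0.26, "dz": 0, "wx": 0, "wy": 0.005, "wz": 0, "claw": 5}
    - {"dx": 0.7, "dy": -0.4, "dz": 0, "wx": 0, "wy": 0.005, "wz": 0, "claw": 5}
    - {"dx": 0.85, "dy": -0.49, "dz": 0, "wx": 0, "wy": 0.005, "wz": 0, "claw": 5}
    - {"dx": 0.87, "dy": -0.5, "dz": 0, "wx": 0, "wy": 0.005, "wz": 0, "claw": 5}
    - {"dx": 0.87, "dy": -0.5, "dz": 0, "wx": 0, "wy": 0.005, "wz": 0, "claw": 5}

```text
clock: 4.6
tool_pos: [0.5099, -0.2527, 0.0251]
eef_rot: [0.92, 0.393, 0.007, -0.003]
contact_force: [0.0, 0.5, -1.5]
opening: 0.192
finger_force: 54.9
```

Run:
```python
from fit import *
go([.5096,-.2519,.0252],46.2)
snap('wrist','w3'); snap('side','side3')
s=get_state(); T=R.from_quat(s['eef_rot']).as_matrix()
x=fit('w3',(2,637,2,300),.131,.145,.138,.0575,np.array([.594,-.162]))
e=x[:2]-s['tool_pos'][:2]; print('ring in tool',T[:2,0]@e,T[:2,1]@e)
```

```text
clk 4.6 pos [ 0.5099 -0.2527  0.0251] yaw 46.24 d [ 0.005 -0.01  -0.001] w [ 0.0001 -0.0048  0.0002] F [ 0.02  0.49 -1.49] open 17.0 fing 54.9Traceback (most recent call last):
  File "<stdin>", line 5, in <module>
  File "fit.py", line 7, in fit
    q=np.concatenate(cs)[:,0,:].astype(float)
      ~~~~~~~~~~~~~~^^^^
ValueError: need at least one array to concatenate
```

View pics/w3.png

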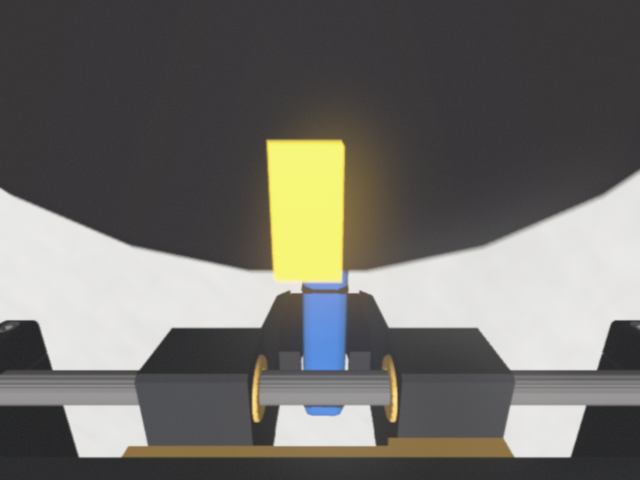

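The wrist view shows the ring's edge from (0,188) past (310,269) to (640,168), with the yellow mark centred on (307,210). The handle is just under it, at column 325.

Run:
```python
from fit import *
z=load('w3'); E=z['E']; print('cam',E[:3,3].round(4),'fwd',E[:3,2].round(3))
s=get_state();T=R.from_quat(s['eef_rot']).as_matrix()
v,cx,cy=z['k'];fl=240/np.tan(np.radians(v/2)); g=cv2.cvtColor(z['p'],cv2.COLOR_RGB2GRAY).astype(int)
pts=[]
for u in list(range(5,225,6))+list(range(400,638,6)):
    for r in range(30,300):
        if g[r,u]>130: pts.append((u,r-.5));break
q=np.array(pts,float)
def proj(q,zp):
    D=np.c_[(q[:,0]-cx)/fl,(q[:,1]-cy)/fl,np.ones(len(q))]@E[:3,:3].T
    return (E[:3,3]+D*((zp-E[2,3])/D[:,2])[:,None])[:,:2]
for zp in(.138,.105):
    P=proj(q,zp)
    for rr in(None,.0572):
        f=(lambda x:np.hypot(P[:,0]-x[0],P[:,1]-x[1])-(x[2] if rr is None else rr))
        o=least_squares(f,[.594,-.162,.0575][:3 if rr is None else 2],loss='soft_l1',f_scale=.001); e=o.x[:2]-s['tool_pos'][:2]
        print(zp,o.x.round(4),'tool',(T[:2,0]@e).round(4),(T[:2,1]@e).round(4),abs(o.fun).max())
m=proj(np.array([[306,143.],[308,278]]),.1385); print('mark',m, 'mid',m.mean(0))
```

```text
cam [ 0.5652 -0.195   0.1721] fwd [-0.208 -0.217 -0.954]
0.138 [ 0.5934 -0.1628  0.0565] tool 0.124 -0.0028 0.00029782417165262476
0.138 [ 0.5939 -0.1623] tool 0.1248 -0.0028 0.0003085118281306379
0.105 [ 0.6207 -0.1317  0.1112] tool 0.1654 -0.0047 0.0005885138003108581
0.105 [ 0.5788 -0.1771] tool 0.1036 -0.0034 0.01168235271979165
mark [[ 0.56348223 -0.19428365]
 [ 0.5539364  -0.2042525 ]] mid [ 0.55870932 -0.19926808]
```

View pics/side3.png

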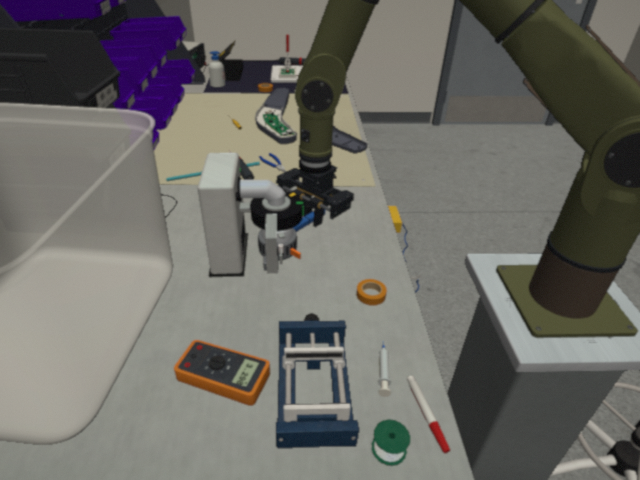

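Run:
```python
from h import *
z=load('w2');E=z['E'];v,cx,cy=z['k'];fl=240/np.tan(np.radians(v/2)); p=z['p']
hsv=cv2.cvtColor(p,cv2.COLOR_RGB2HSV).astype(int)
t=np.array([.4904,-.33]);a=np.radians(46.23);X=np.array([np.cos(a),np.sin(a)]);Y=np.array([np.sin(a),-np.cos(a)])
print(cx,cy)
def L(u,r,zp):
    D=E[:3,:3]@[(u-cx)/fl,(r-cy)/fl,1]; P=E[:3,3]+D*(zp-E[2,3])/D[2]; e=P[:2]-t; return (X@e).round(4),(Y@e).round(4)
for r in(170,200,240,280):
    c=np.where((hsv[r,:,0]>95)&(hsv[r,:,0]<125)&(hsv[r,:,1]>100)&(abs(np.arange(640)-325)<40))[0]
    print(r,c.min(),c.max(),L((c.min()+c.max())/2,r,.0525))
for u in(191,473): print('neck rim',L(u,8,.0817))
print('lug',L(327.5,108,.073+.0),L(327.5,158,.0525))
```

```text
324.29841182491964 243.42059114829476
170 302 349 (np.float64(0.0692), np.float64(0.0004))
200 303 348 (np.float64(0.0589), np.float64(0.0005))
240 303 347 (np.float64(0.0442), np.float64(0.0003))
280 303 346 (np.float64(0.0283), np.float64(0.0001))
neck rim (np.float64(0.108), np.float64(-0.0298))
neck rim (np.float64(0.108), np.float64(0.0332))
lug (np.float64(0.0877), np.float64(0.0009)) (np.float64(0.0732), np.float64(0.0011))
```

Request:
step_arm:
  motion:
    - {"dx": 0.016, "dy": -0.03, "dz": 0, "wx": 0, "wy": 0, "wz": 0, "claw": 5}
    - {"dx": 0.018, "dy": -0.03, "dz": -0.08, "wx": 0, "wy": 0, "wz": 0, "claw": 5}
    - {"dx": 0.02, "dy": -0.03, "dz": -0.16, "wx": 0, "wy": 0, "wz": 0, "claw": 5}
    - {"dx": 0.02, "dy": -0.03, "dz": -0.24, "wx": 0, "wy": 0, "wz": 0, "claw": 5}
    - {"dx": 0.02, "dy": -0.03, "dz": -0.3, "wx": 0, "wy": 0, "wz": 0, "claw": 5}
    - {"dx": 0.022, "dy": -0.03, "dz": -0.36, "wx": 0, "wy": 0, "wz": 0, "claw": 5}
    - {"dx": 0.022, "dy": -0.03, "dz": -0.36, "wx": 0, "wy": 0, "wz": 0, "claw": 5}

```text
clock: 5.4
tool_pos: [0.5096, -0.25, 0.0548]
eef_rot: [0.92, 0.393, 0.008, -0.003]
contact_force: [0.5, 0.7, -1.9]
opening: 0.192
finger_force: 54.9
```

Run:
```python
from h import *
go([.5096,-.2519,.0695],46.2); print(get_state()['moment'])
snap('side','side4'); p=cv2.imread('pics/side4.png')[150:300,200:360]; cv2.imwrite('pics/side4c.png',cv2.resize(p,None,fx=4.5,fy=4,interpolation=cv2.INTER_CUBIC))
```

```text
clk 5.4 pos [ 0.5096 -0.25    0.0548] yaw 46.23 d [-0.014  0.016 -0.184] w [ 0.0004 -0.0052  0.0002] F [ 0.51  0.66 -1.89] open 16.9 fing 54.9
[-0.1916066   0.20541997  0.00809211]
```

View pics/side4c.png

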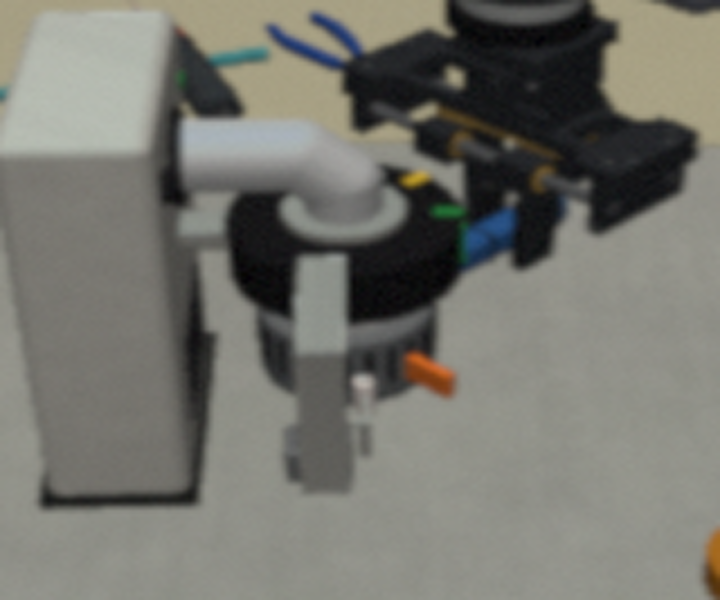

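The enlarged side view shows the neck inside the ring and level. The tab is at (430,375), short of the white roller at (365,390). Force is still clean, so I continue up.

Request:
step_arm:
  motion:
    - {"dx": 0, "dy": 0, "dz": -0.05, "wx": 0, "wy": 0, "wz": 0, "claw": 5}
    - {"dx": 0, "dy": 0, "dz": -0.1, "wx": 0, "wy": 0, "wz": 0, "claw": 5}
    - {"dx": 0.003, "dy": 0, "dz": -0.15, "wx": 0, "wy": 0, "wz": 0, "claw": 5}
    - {"dx": 0.003, "dy": 0, "dz": -0.184, "wx": 0, "wy": 0, "wz": 0, "claw": 5}
    - {"dx": 0.003, "dy": 0, "dz": -0.184, "wx": 0, "wy": 0, "wz": 0, "claw": 5}
    - {"dx": 0.003, "dy": 0, "dz": -0.184, "wx": 0, "wy": 0, "wz": 0, "claw": 5}

```text
clock: 6.05
tool_pos: [0.5091, -0.2498, 0.0687]
eef_rot: [0.92, 0.393, 0.007, -0.003]
contact_force: [1.0, 0.3, -0.8]
opening: 0.196
finger_force: 54.9
```

Run:
```python
from h import *
go([.5096,-.2519,.0695],46.2); print(get_state()['moment'])
```

```text
clk 6.05 pos [ 0.5091 -0.2498  0.0687] yaw 46.24 d [-0.015  0.022 -0.01 ] w [ 0.     -0.005   0.0002] F [ 1.01  0.29 -0.78] open 17.3 fing 54.9
[-0.19104193  0.0454876  -0.02651513]
```

Request:
step_arm:
  motion:
    - {"dx": 0, "dy": 0, "dz": -0.008, "wx": 0, "wy": 0, "wz": 0, "claw": 5}
    - {"dx": 0.006, "dy": -0.135, "dz": -0.008, "wx": -0.0004, "wy": 0, "wz": 0.028, "claw": 5}
    - {"dx": 0.0235, "dy": -0.268, "dz": -0.008, "wx": -0.0009, "wy": 0, "wz": 0.0556, "claw": 5}
    - {"dx": 0.0526, "dy": -0.4, "dz": -0.008, "wx": -0.0013, "wy": 0, "wz": 0.0833, "claw": 5}
    - {"dx": 0.093, "dy": -0.528, "dz": -0.008, "wx": -0.0017, "wy": 0, "wz": 0.111, "claw": 5}
    - {"dx": 0.1447, "dy": -0.6525, "dz": -0.008, "wx": -0.0022, "wy": 0, "wz": 0.139, "claw": 5}
    - {"dx": 0.1447, "dy": -0.6525, "dz": -0.008, "wx": -0.0022, "wy": 0, "wz": 0.139, "claw": 5}

```text
clock: 6.75
tool_pos: [0.4788, -0.2035, 0.0694]
eef_rot: [0.983, 0.185, 0.007, -0.002]
contact_force: [-0.6, -0.1, -1.1]
opening: 0.195
finger_force: 54.9
```

Run:
```python
from h import *
a=np.radians(1.3); c=np.array([.594,-.1618])-.1235*np.array([np.cos(a),np.sin(a)]); print(c)
go([*c,.0692],1.3); print(get_state()['moment'])
```

```text
[ 0.47053179 -0.16460189]
clk 6.75 pos [ 0.4788 -0.2035  0.0694] yaw 21.33 d [ 0.08  -0.491  0.004] w [-0.0013 -0.0045  0.1113] F [-0.61 -0.11 -1.08] open 17.2 fing 54.9
[-0.05018797  0.17836797  0.05761074]
```

Request:
step_arm:
  motion:
    - {"dx": 0.003, "dy": -0.125, "dz": 0, "wx": -0.0004, "wy": 0, "wz": 0.028, "claw": 5}
    - {"dx": 0.017, "dy": -0.25, "dz": 0, "wx": -0.0009, "wy": 0, "wz": 0.0556, "claw": 5}
    - {"dx": 0.045, "dy": -0.375, "dz": 0, "wx": -0.0013, "wy": 0, "wz": 0.0833, "claw": 5}
    - {"dx": 0.065, "dy": -0.445, "dz": 0, "wx": -0.0015, "wy": 0, "wz": 0.1, "claw": 5}
    - {"dx": 0.08, "dy": -0.495, "dz": 0, "wx": -0.0017, "wy": 0, "wz": 0.111, "claw": 5}
    - {"dx": 0.08, "dy": -0.495, "dz": 0, "wx": -0.0017, "wy": 0, "wz": 0.111, "claw": 5}
    - {"dx": 0.08, "dy": -0.495, "dz": 0, "wx": -0.0017, "wy": 0, "wz": 0.111, "claw": 5}

```text
clock: 7.45
tool_pos: [0.471, -0.1664, 0.0695]
eef_rot: [1.0, 0.012, 0.008, -0.0]
contact_force: [-1.8, 1.0, -1.4]
opening: 0.191
finger_force: 55.0
```

Run:
```python
from h import *
go([.4705,-.1646,.0692],1.3); print(get_state()['moment'])
snap('top','top5'); snap('side','side5')
a=cv2.imread('pics/side5.png')[150:300,200:360]; b=cv2.imread('pics/top5.png')[140:290,280:440]
cv2.imwrite('pics/c5.png',np.hstack([cv2.resize(x,(400,375),interpolation=cv2.INTER_CUBIC) for x in(a,b)]))
```

```text
clk 7.45 pos [ 0.471  -0.1664  0.0695] yaw 1.32 d [-0.006 -0.023  0.004] w [ 0.     -0.0049  0.0001] F [-1.83  1.02 -1.4 ] open 16.9 fing 55.0
[0.06349309 0.39887694 0.13573273]
```

View pics/c5.png

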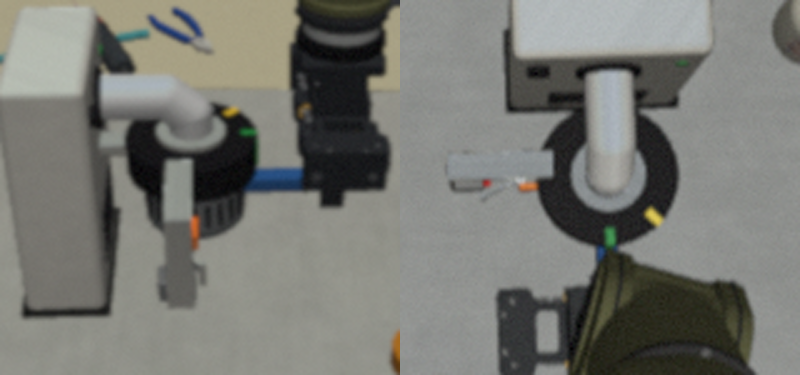

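The side crop shows the orange tab against the lever, and the top crop shows the handle by the green mark at (605,250). Lowering into the pockets.

Request:
step_arm:
  motion:
    - {"dx": 0, "dy": -0.01, "dz": 0.03, "wx": 0, "wy": 0, "wz": 0, "claw": 5}
    - {"dx": 0, "dy": -0.01, "dz": 0.06, "wx": 0, "wy": 0, "wz": 0, "claw": 5}
    - {"dx": 0, "dy": -0.01, "dz": 0.09, "wx": 0, "wy": 0, "wz": 0, "claw": 5}
    - {"dx": 0, "dy": -0.01, "dz": 0.105, "wx": 0, "wy": 0, "wz": 0, "claw": 5}
    - {"dx": 0, "dy": -0.01, "dz": 0.105, "wx": 0, "wy": 0, "wz": 0, "claw": 5}
    - {"dx": 0, "dy": -0.01, "dz": 0.105, "wx": 0, "wy": 0, "wz": 0, "claw": 5}

```text
clock: 8.15
tool_pos: [0.4712, -0.1653, 0.0611]
eef_rot: [1.0, 0.011, 0.008, -0.0]
contact_force: [-0.9, 0.5, -0.9]
opening: 0.2
finger_force: 54.9
```

Run:
```python
from h import *
go([.4705,-.1646,.0605],1.3); print(get_state()['moment'])
```

```text
clk 8.15 pos [ 0.4712 -0.1653  0.0611] yaw 1.23 d [-0.008 -0.009  0.008] w [ 0.     -0.005  -0.0004] F [-0.91  0.48 -0.91] open 17.6 fing 54.9
[-0.03784431  0.36487766  0.08744602]
```

Request:
step_arm:
  motion:
    - {"dx": 0, "dy": 0, "dz": 0.012, "wx": 0, "wy": 0, "wz": 0, "claw": 5}
    - {"dx": 0, "dy": 0, "dz": 0.018, "wx": 0, "wy": 0, "wz": 0, "claw": 5}
    - {"dx": 0, "dy": 0, "dz": 0.018, "wx": 0, "wy": 0, "wz": 0, "claw": 5}

```text
clock: 8.45
tool_pos: [0.4715, -0.1654, 0.0599]
eef_rot: [1.0, 0.011, 0.008, 0.0]
contact_force: [-0.1, -0.6, 0.7]
opening: 0.194
finger_force: 54.9
```

Run:
```python
from h import *
go([.4705,-.1646,.0605],1.3); print(get_state()['moment'])
```

```text
clk 8.45 pos [ 0.4715 -0.1654  0.0599] yaw 1.24 d [-0.012 -0.01  -0.008] w [ 0.0001 -0.0052 -0.0004] F [-0.08 -0.58  0.7 ] open 17.1 fing 54.9
[0.00434145 0.22442166 0.09612049]
```

Request:
step_arm:
  motion:
    - {"dx": 0, "dy": 0, "dz": 0.018, "wx": 0, "wy": 0, "wz": 0, "claw": 19}
    - {"dx": 0, "dy": 0, "dz": 0.018, "wx": 0, "wy": 0, "wz": 0, "claw": 25}
    - {"dx": 0, "dy": 0, "dz": 0.018, "wx": 0, "wy": 0, "wz": 0, "claw": 45}
    - {"dx": 0, "dy": 0, "dz": 0.018, "wx": 0, "wy": 0, "wz": 0, "claw": 45}
    - {"dx": 0, "dy": 0, "dz": 0.018, "wx": 0, "wy": 0, "wz": 0, "claw": 45}
  force: 10

```text
clock: 8.95
tool_pos: [0.4714, -0.1652, 0.0583]
eef_rot: [1.0, 0.011, 0.008, -0.0]
contact_force: [-0.4, -0.2, 0.2]
opening: 0.509
finger_force: 0.0
```

Run:
```python
from h import *
go([.4705,-.1646,.0605],1.3)
snap('wrist','w6'); snap('side','side6')
W,p=cloud('w6'); hsv=cv2.cvtColor(p,cv2.COLOR_RGB2HSV).astype(int)
m=(hsv[...,0]>95)&(hsv[...,0]<125)&(hsv[...,1]>100)&(W[...,2]>.07)&(W[...,2]<.12)
q=W[m]
if len(q)>5: print(len(q),q.mean(0),cv2.minAreaRect(q[:,:2].astype(np.float32)))
a=cv2.imread('pics/side6.png')[150:300,200:360]; b=cv2.imread('pics/w6.png')
cv2.imwrite('pics/c6.png',np.hstack([cv2.resize(x,(400,375),interpolation=cv2.INTER_CUBIC) for x in(a,b)]))
```

```text
clk 8.95 pos [ 0.4714 -0.1652  0.0583] yaw 1.24 d [-0.011 -0.008 -0.027] w [-0.     -0.0051 -0.0003] F [-0.37 -0.2   0.17] open 44.8 fing 0.0
7018 [ 0.49157056 -0.1671454   0.08747857] ((0.47915709018707275, -0.16764020919799805), (0.09376012533903122, 0.01691959798336029), 2.26725172996521)
```

View pics/c6.png

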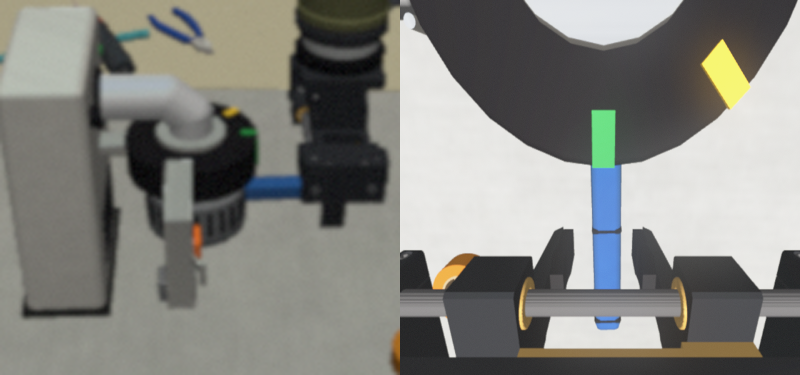

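The handle is free between the fingers and lies under the green mark, with its top at 0.0875 m (seated would be 0.088 m). Withdrawing upward.

Request:
step_arm:
  motion:
    - {"dx": 0, "dy": 0, "dz": -0.15, "wx": 0, "wy": 0, "wz": 0, "claw": 45}
    - {"dx": 0, "dy": 0, "dz": -0.4, "wx": 0, "wy": 0, "wz": 0, "claw": 45}
    - {"dx": -0.2, "dy": 0, "dz": -0.7, "wx": 0, "wy": 0, "wz": 0, "claw": 45}
    - {"dx": -0.4, "dy": 0, "dz": -1, "wx": 0, "wy": 0, "wz": 0, "claw": 45}
    - {"dx": -0.4, "dy": 0, "dz": -1, "wx": 0, "wy": 0, "wz": 0, "claw": 45}
    - {"dx": -0.4, "dy": 0, "dz": -1, "wx": 0, "wy": 0, "wz": 0, "claw": 45}

```text
clock: 9.65
tool_pos: [0.4387, -0.1662, 0.1386]
eef_rot: [1.0, 0.011, 0.009, 0.0]
contact_force: [-0.5, -0.1, -0.1]
opening: 0.517
finger_force: 0.0
```

Run:
```python
from h import *
go([.4705,-.1646,.1605],1.3)
snap('wrist','w7'); snap('side','side7')
W,p=cloud('w7'); hsv=cv2.cvtColor(p,cv2.COLOR_RGB2HSV).astype(int)
m=(hsv[...,0]>95)&(hsv[...,0]<125)&(hsv[...,1]>100)&(W[...,2]>.07)&(W[...,2]<.12)
q=W[m]; print(len(q),q.mean(0),cv2.minAreaRect(q[:,:2].astype(np.float32)))
A=np.c_[q[:,:2]-q[:,:2].mean(0),np.ones(len(q))];print(np.linalg.lstsq(A,q[:,2],rcond=None)[0])
a=cv2.imread('pics/side7.png')[150:300,200:360]; b=cv2.imread('pics/w7.png')
cv2.imwrite('pics/c7.png',np.hstack([cv2.resize(x,(400,375),interpolation=cv2.INTER_CUBIC) for x in(a,b)]))
```

```text
clk 9.65 pos [ 0.4387 -0.1662  0.1386] yaw 1.23 d [ 0.403 -0.011 -0.267] w [ 0.0002 -0.0057 -0.0004] F [-0.51 -0.13 -0.07] open 45.5 fing 0.0
4868 [ 0.49114078 -0.16696914  0.08761013] ((0.4860531687736511, -0.1671421229839325), (0.10621075332164764, 0.016327956691384315), 2.39174485206604)
[ 0.00563422 -0.01817457  0.08761013]
```

View pics/c7.png

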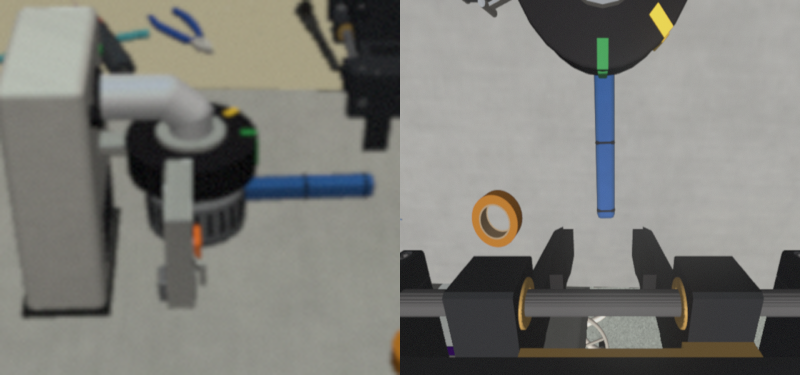

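The gripper is clear. The cartridge sits level, the handle is under the green mark, and the tab is against the lever. Handing in.

```bash
python3 -c "
from plant import workorder; print(workorder.finish_job())"
```

```text
the job is handed in; nothing more can be done
None
```

I fitted the cartridge and handed the job in after about 10 s of robot time; no verdict came back. In the last views it hangs level and released, handle under the green mark and top at the seated height. The tab is against the roller lever (lever angle not measured), and neither the meter nor the tape roll was touched.

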